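# Trim the jigsaw's speed controller

## Robot

A 6-joint arm with a two-finger parallel gripper is mounted at the origin on a cart in front of the work surface, level with it; the furniture and walls round the work are solid. World frame = base frame: x ahead of the robot, y to its left, z up, the work surface at z = 0. Lengths are in m, angles in rad, forces in N, time in s.
With the tool pointing down it reaches from about 0.375 to 0.9 m from the base axis. Payload 3.1 kg.
Tool frame: the origin (TCP) lies at the centre of the arm's flange, where the gripper is bolted on; the fingertips stand 182 mm ahead of it and the grasp point (between the pads) lies 164 mm ahead of it; z points along the fingers, y is the line along which they close (so a half turn about z gives the same grasp; the last joint's range is limited). The gripper opens to 87 mm and grips with 3 to 60 N. Pads are 19 mm wide; open, the fingers measure 117 mm over their backs; the gripper's body (75 mm by 190 mm) begins 51 mm behind the grasp point.
Start: joints at [0.997, 0.527, 1.433, -0, 1.181, -0.178], TCP at [0.241, 0.577, 0.405] pointing down, gripper open.
Joint ranges: [-3.08, 3.08], [-0.75, 2.2], [0.22, 2.44], [-1.43, 4.57], [0, 2.65], [-2.85, 2.85]. Speed limits (rad/s): [2.79, 2.79, 3.14, 3.14, 3.14, 3.14].

## Interface

Orientations are given as a unit quaternion [x, y, z, w].
In Python, from rig import * gives the robot as it stands.
- The arm moves only by the tool move_arm, never from a script. Its argument "commands" is a list that holds one entry, the list of rows, each a list of 6 numbers: the shift along the tool's x, y, z in units of 40 mm (1.0 is 40 mm), then the turn, a rotation vector about the tool's x, y, z in rad. A call has 1 to 12 rows; each row is the pose to reach, as a shift and turn from the pose commanded when the call began, along the tool's axes at that moment; what a row does not reach only later rows make up. A row lasts 1/8 s, in which the tool goes at most 62.5 mm and 10.7 degrees, less where a joint would pass 70% of its speed; a pose out of reach is approached as far as the arm can. A call with a gripper value outside its range is refused whole. "claw" is the closure, from -1 (fully open) to 1 (shut), so that 0 is half open, set as the call begins (left out, the last holds). The fingers move at their own pace and stop on an object; "squeeze" is the grip in N (left out, the last holds). Time passes only in rows, so rows that repeat a pose let the fingers close. It gives the time, the measured TCP pose, the force, the opening and the grip force at its end, in the units of the state.
- get_obs(): the state, without advancing time (a new reading comes with each control period).
- camera(name): name is "scene" or "top" or "wrist"; returns a dict with "pixels" (384x512x3 uint8, blue, green, red), "range_z" (384x512 float32, m along the optical axis (not along the pixel's ray), 0 where there is no reading), "camera_matrix" (3x3 intrinsics, pixels), "D" ([k1, k2, p1, p2, k3] as OpenCV has them; the pictures are not rectified), "extrinsics" (4x4, takes a point from world to camera coordinates). Camera axes: x right, y up, looking along -z (the intrinsics and any distortion apply to the point x, -y, -z); pixel columns grow to the right and rows downward; lengths in m; the calibration is good to about 2 mm. A picture is of the moment at which its call begins.
- hand_in(): hands the job in; it is judged then, once.
The state is a dict: "time": time; "q": joint angles; "joint_velocities": joint speeds; "joint_torque": joint torques, N m; "position": TCP position; "tool_rot": TCP orientation; "ft_force": force on the tool from outside, world axes, zero at the start; "moment": the same for the moment, N m; "grip_width": finger opening in m; "grip_force": force on a finger pad.
Only numpy, scipy, OpenCV 4.12 (cv2) and the standard library are available. Lean on these libraries where they do the work, as an engineer would, in place of code of your own. Each camera call takes 0.05 s, during which the arm holds its last target. There are 200 camera calls.

## Task

Trim the jigsaw's speed controller: take the plastic trimming tool from its wooden stand, set its blade in the slot of the brass screw and turn the screw with it until the screw's pointer lines up with the raised tab on the index ring. Then put the tool back upright in its stand, fully down. Turn the screw with the tool only, keep the fingers off the controller, and leave the screw jar and the small wooden off-cut where they are.

Things in the scene. Friction and masses are not known exactly. Their poses are not given: they have to be found in the camera images.
- controller: Fixed grey metal box, 130 (x) x 160 (y) x 48 mm high, a black dial plate on top bringing it to 50 mm; a rocker switch up to 56 mm high stands at (0, -56) mm. Origin: centre of its underside; z up. The brass trim screw turns about a vertical axis at (0, +22) mm in this frame.
- screw_top (a point): Centre of the trim screw's slotted head, at the level of its top face (65 mm over the bench). Head: brass disc of 40 mm diameter, 15 mm high. One straight slot runs right across it through the centre: 6.5 mm wide, 10 mm deep, its mouth bevelled to 12 mm width. The frame turns with the screw: x runs along the slot towards the pointer, z up. The screw is stiff (0.06 N m) and stays where it is left.
- pointer_tip (a point): Tip of the flat brass arrow on the screw's rim, 31 mm from the screw's axis, in line with the slot, 55 mm over the bench. Same axes as screw_top.
- trim_screw (a joint): Angle of the screw in rad, counter-clockwise from above positive, 0 when the pointer points along the controller's +x; range -1.7 to 1.7. It starts between 0.9 and 1.1, and has to be turned clockwise by 0.5 to 1.5.
- index_tip (a point): Inner tip of the raised bright steel tab (12 mm wide, 10 mm high, standing 34 to 48 mm from the screw's axis) on the fixed thin ring round the screw; tip 34 mm from the axis, 55 mm over the bench. x points radially away from the screw's axis. When set, pointer_tip stands 3 mm in front of this point; the pointer's angle is then that of index_tip about the axis.
- trim_tool: Loose plastic tool, 134 mm long, 70 g, standing blade down. Origin: middle of the blade's lower edge; z up along the tool, x along the blade's width. Blade 22 mm (x) x 4 mm (y), clear for 16 mm, then a round shank of 16 mm diameter, a 36 mm square flange 6 mm thick with its underside 58 mm above the blade's edge, then a square grip 20 x 20 mm from 64 to 134 mm, its sides parallel to x and y.
- tool_grip (a point): On the axis of the trimming tool, 104 mm above the blade's edge: where to grip it (20 mm across, square). 106 mm over the bench while the tool stands in its stand. Same axes as the tool.
- tool_tip (a point): Middle of the blade's lower edge, 2 mm over the bench while the tool stands in its stand. Same axes as the tool.
- stand_hole0 (a point): Centre of the mouth of the stand's upright square hole (28 x 28 mm, right through, slightly bevelled), in the top of the fixed dark wooden block, 66 x 66 x 60 mm high. The tool's blade and shank hang in the hole at any turn and its flange rests on the block's top.
- jar_mid (a point): Middle of the round screw jar with black lid, 64 mm diameter, 73 mm high, loose; a bystander.
- offcut_mid (a point): Middle of a small loose wooden off-cut, 30 x 45 x 30 mm high, between the stand and the controller; a bystander.
Mind the look-alikes: they are no part of the job. What is meant by the trim_tool is not orange, and is the smaller of those in its own colour.

How it is judged:
By the outcome, as a careful person would: the job done as asked, in the order asked, and still so for the second after the job is handed in, with the robot touching nothing.
It also fails if it takes over 64 s, if anything falls off the work surface, if the arm or the gripper's body presses on something with over 40 N, if the wrist force passes 120 N, or if a joint passes its speed limit or range.

## Working session

There is one attempt and no reset: what is moved stays moved. The work goes in short steps, Python scripts to look and compute and a tool call to move; the robot and the scene stay as the last step left them, time stands still between calls to the robot, and variables do not carry over. Pictures are saved under pics/ and viewed, at most 10 in all, crops included, and the job is handed in when it is done.

Besides the shell and the picture viewer there is one more tool, called after ">>>" by a JSON object that holds its "fn" and its "kwargs", one argument or row to a line. move_arm: Moves the arm, as the interface text tells. Its arguments: {"type":"object","properties":{"commands":{"type":"array","items":{"type":"array","items":{"type":"array","items":{"type":"number"}}}},"claw":{"type":"number"},"squeeze":{"type":"number"}},"required":["commands"]}

```bash
ls; mkdir -p pics; cat > h.py <<'E'
from rig import *
import numpy as np, cv2, pickle
def snap(n,f):
    c=camera(n); cv2.imwrite(f'pics/{f}.png',c['pixels']); pickle.dump(c,open(f'pics/{f}.pkl','wb')); return c
def load(f): return pickle.load(open(f'pics/{f}.pkl','rb'))
def ray(c,u,v):
    p=cv2.undistortPoints(np.array([[[u,v]]],float),c['camera_matrix'],np.array(c['D'],float))[0,0]
    E=np.array(c['extrinsics']); R,t=E[:3,:3],E[:3,3]
    return -R.T@t, R.T@np.array([p[0],-p[1],-1.])
def onz(c,u,v,z):
    o,d=ray(c,u,v); return o+d*(z-o[2])/d[2]
def depth_pts(c):
    H,W=c['range_z'].shape; v,u=np.mgrid[0:H,0:W]
    p=cv2.undistortPoints(np.stack([u,v],-1).reshape(-1,1,2).astype(float),c['camera_matrix'],np.array(c['D'],float)).reshape(H,W,2)
    r=c['range_z'][...,None]; E=np.array(c['extrinsics'])
    pc=np.concatenate([p[...,:1]*r,-p[...,1:]*r,-r],-1)
    return (pc-E[:3,3])@E[:3,:3]
def proj(c,P):
    E=np.array(c['extrinsics']); q=E[:3,:3]@np.array(P)+E[:3,3]
    q=q*[1,-1,-1]; return cv2.projectPoints(q.reshape(1,1,3),np.zeros(3),np.zeros(3),c['camera_matrix'],np.array(c['D'],float))[0].ravel()
E
python3 - <<'E'
from h import *
a=snap('top','top0');b=snap('scene','scene0');w=snap('wrist','wrist0')
im=np.hstack([a['pixels'],b['pixels']]);cv2.imwrite('pics/both.png',cv2.resize(im,(800,300),interpolation=cv2.INTER_AREA))
o=get_obs();print(o)
E
```

```text
pics
{'time': 0.15, 'q': array([ 9.96531788e-01,  5.28241365e-01,  1.43360567e+00, -1.81888151e-05,
        1.18138502e+00, -1.78524318e-01]), 'joint_velocities': array([-0.0005693 , -0.00160945, -0.00496175, -0.00088263,  0.00045164,
        0.00057116]), 'joint_torque': array([ 5.97067083e-04, -4.40425444e+01, -1.76841956e+01,  6.33574370e-02,
        5.52545569e-02, -9.64857190e-05]), 'position': array([0.24077641, 0.57647612, 0.40400383]), 'tool_rot': array([ 1.96577990e-01,  9.80487849e-01, -7.65411996e-04, -2.93476061e-04]), 'ft_force': array([ 0.1490102 , -0.12158018,  0.68654107]), 'moment': array([ 0.03088496, -0.00040622, -0.02656619]), 'grip_force': 0.0, 'grip_width': 0.08701368756828327}
```

View pics/top0.png

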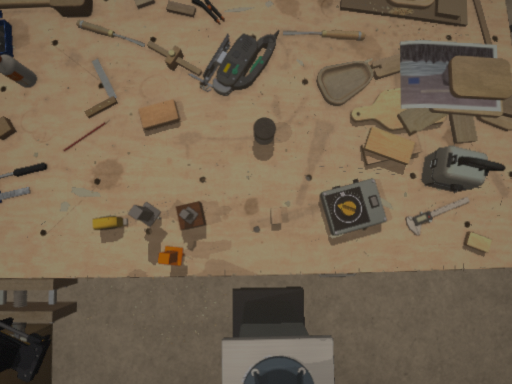

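View pics/scene0.png

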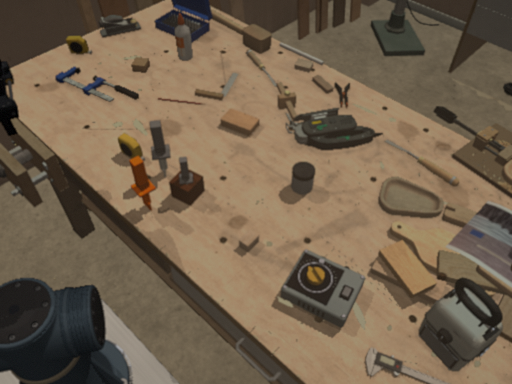

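The top view shows a grey tool in the dark wooden stand at (190,215), a larger grey tool standing free at (145,213) and an orange one at (172,257). The controller is at (350,207), the off-cut at (277,215) and the jar at (264,130). The tool in the stand fits: it is grey, smaller than the other grey one, and in the stand. I'll confirm this in one crop.

```bash
python3 - <<'E'
from h import *
a=load('top0');b=load('scene0')
A=a['pixels'];B=b['pixels']
r=lambda i,s:cv2.resize(i,s,interpolation=cv2.INTER_CUBIC)
L=r(A[185:275,85:215],(400,277)); R=r(A[170:245,310:395],(400,353))[:300]
L2=r(B[110:215,110:220],(400,382))[:300]; R2=r(B[240:330,270:370],(400,360))[:300]
L=cv2.copyMakeBorder(L,0,23,0,0,cv2.BORDER_CONSTANT)
cv2.imwrite('pics/crop1.png',np.vstack([np.hstack([L,R]),np.hstack([L2,R2])]))
for n,c in(('top',a),('scene',b)):
    P=depth_pts(c); E=np.array(c['extrinsics']); print(n,-E[:3,:3].T@E[:3,3])
    for (u,v) in ([(190,215),(195,210),(145,213),(172,257),(264,128),(277,215),(348,207),(377,201)] if n=='top' else [(185,163),(187,185),(157,128),(316,275)]): print(u,v,P[v,u].round(3))
P=depth_pts(a)
# stand top (z~.06), tool top z~.136
def stat(m): 
    q=P[m]; return len(q),q.mean(0).round(4),q[:,:2].min(0).round(3),q[:,:2].max(0).round(3)
v,u=np.mgrid[0:384,0:512]
box=(abs(u-190)<20)&(abs(v-215)<22)
print('stand',stat(box&(abs(P[...,2]-.06)<.006)))
print('tooltop',stat(box&(abs(P[...,2]-.136)<.008)))
bc=(abs(u-351)<40)&(abs(v-208)<35)
print('ctrl',stat(bc&(abs(P[...,2]-.049)<.005)))
print('head',stat(bc&(abs(P[...,2]-.065)<.004)))
m=bc&(abs(P[...,2]-.05)<.009)
k=(P[m][:,:2]*1000).astype(np.float32); print(cv2.minAreaRect(k))
m=box&(P[...,2]>.045)&(P[...,2]<.075); print(cv2.minAreaRect((P[m][:,:2]*1000).astype(np.float32)))
m=box&(abs(P[...,2]-.136)<.01); print(cv2.minAreaRect((P[m][:,:2]*1000).astype(np.float32)))
E
```

```text
top [0.45665733 0.0566424  1.03546897]
190 215 [0.5   0.228 0.104]
195 210 [0.516 0.222 0.06 ]
145 213 [0.504 0.329 0.165]
172 257 [0.395 0.264 0.152]
264 128 [0.743 0.026 0.073]
277 215 [ 0.499 -0.007  0.03 ]
348 207 [ 0.516 -0.204  0.06 ]
377 201 [ 0.532 -0.289  0.054]
scene [ 0.014015   -0.4868029   0.99522831]
185 163 [0.502 0.228 0.13 ]
187 185 [0.49  0.217 0.062]
157 128 [0.503 0.332 0.185]
316 275 [ 0.518 -0.204  0.055]
stand (410, array([0.5012, 0.2365, 0.0611]), array([0.464, 0.201]), array([0.541, 0.275]))
tooltop (56, array([0.5015, 0.2373, 0.1369]), array([0.489, 0.227]), array([0.515, 0.248]))
ctrl (2212, array([ 0.5171, -0.224 ,  0.0495]), array([ 0.439, -0.315]), array([ 0.596, -0.134]))
head (132, array([ 0.5156, -0.2023,  0.0649]), array([ 0.493, -0.222]), array([ 0.558, -0.182]))
((517.795166015625, -224.7949676513672), (130.77391052246094, 160.830810546875), 13.869626998901367)
((501.8683776855469, 238.43994140625), (66.21660614013672, 65.10118103027344), 12.998709678649902)
((501.44561767578125, 237.0304718017578), (19.65169906616211, 17.972864151000977), 46.61122512817383)
```

View pics/crop1.png

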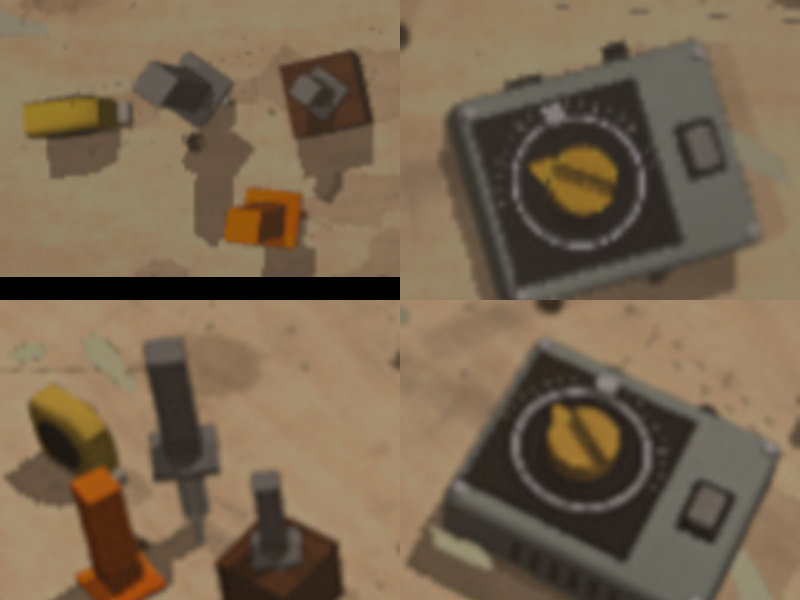

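The grey tool in the stand is clearly the smaller grey one. In the crop it is at (315,95) beside the large one at (185,85), and the pointer and bright tab are both visible. Next I hover over it.

```bash
cat >> h.py <<'E'
from scipy.spatial.transform import Rotation as Ro
def plan(p,psi):
    o=get_obs(); R=Ro.from_quat(o['tool_rot']); 
    # target: z down, y at angle psi (deg)
    s=np.radians(psi); y=np.array([np.cos(s),np.sin(s),0]); z=np.array([0,0,-1.]); T=Ro.from_matrix(np.column_stack([np.cross(y,z),y,z]))
    print('row',(R.inv().apply(np.array(p)-o['position'])/.04).round(3).tolist(),(R.inv()*T).as_rotvec().round(4).tolist())
def st():
    o=get_obs(); y=Ro.from_quat(o['tool_rot']).as_matrix()[:,1]; print('t',round(o['time'],2),'p',o['position'].round(4),'psi',round(np.degrees(np.arctan2(y[1],y[0])),2),'F',o['ft_force'].round(1),'M',o['moment'].round(2),'w',round(o['grip_width'],4),'gf',round(o['grip_force'],1),'q',o['q'].round(2))
E
python3 -c "
from h import *
plan((.5015,.238,.40),45);st()"
```

```text
row [-9.276, -5.295, 0.106] [-0.0016, 0.0, 0.3897]
t 0.15 p [0.2408 0.5765 0.404 ] psi 67.33 F [ 0.1 -0.1  0.7] M [ 0.03 -0.   -0.03] w 0.087 gf 0.0 q [ 1.    0.53  1.43 -0.    1.18 -0.18]
```

>>> {"fn": "move_arm", "kwargs": {
  "commands": [
    [[-9.28,-5.3,0.1,0,0,0.39],[-9.28,-5.3,0.1,0,0,0.39],[-9.28,-5.3,0.1,0,0,0.39],[-9.28,-5.3,0.1,0,0,0.39],[-9.28,-5.3,0.1,0,0,0.39],[-9.28,-5.3,0.1,0,0,0.39],[-9.28,-5.3,0.1,0,0,0.39],[-9.28,-5.3,0.1,0,0,0.39],[-9.28,-5.3,0.1,0,0,0.39],[-9.28,-5.3,0.1,0,0,0.39]]
  ]
}}

```text
time: 1.4
position: [0.5007, 0.239, 0.4006]
tool_rot: [0.382, 0.924, -0.0, -0.0]
ft_force: [-0.9, -0.5, 0.9]
grip_width: 0.0874
grip_force: 0.0
```

```bash
python3 - <<'E'
from h import *
st(); c=snap('wrist','w1'); print(proj(c,(.5015,.238,.136)),proj(c,(.5015,.238,.06)))
E=np.array(c['extrinsics']);print(-E[:3,:3].T@E[:3,3],E[:3,:3].round(2))
E
```

```text
t 1.4 p [0.5007 0.239  0.4006] psi 45.08 F [-0.9 -0.5  0.9] M [-0.02  0.   -0.03] w 0.0874 gf 0.0 q [ 0.24  0.44  1.61  0.    1.09 -0.54]
[253.29389028 194.15885841] [253.24068391 174.0909727 ]
[0.44731329 0.29167878 0.38095484] [[ 0.71  0.71 -0.  ]
 [-0.68  0.68 -0.28]
 [-0.2   0.2   0.96]]
```

View pics/w1.png

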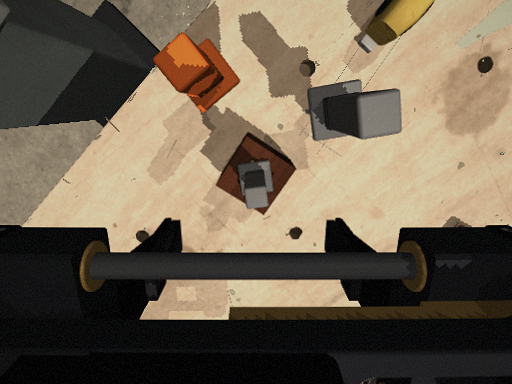

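The wrist view shows the tool's grip top at about (257,195), nearly square to the gripper, with the flange around (254,178) in the dark stand. The big grey tool is at (360,110) and the orange one at (198,70).

```bash
python3 - <<'E'
from h import *
c=load('w1'); P=depth_pts(c); v,u=np.mgrid[0:384,0:512]
box=(abs(u-255)<50)&(abs(v-175)<50)
hsv=cv2.cvtColor(c['pixels'],cv2.COLOR_BGR2HSV)
for n,lo,hi in(('top',.128,.142),('grip+flange',.0625,.142),('flange',.0625,.07),('stand',.052,.075)):
    m=box&(P[...,2]>lo)&(P[...,2]<hi)
    k=(P[m][:,:2]*1000).astype(np.float32); print(n,m.sum(),P[m].mean(0).round(4),cv2.minAreaRect(k))
m=(box&(P[...,2]>.128)&(P[...,2]<.142)).astype(np.uint8)
cs=max(cv2.findContours(m,0,2)[0],key=cv2.contourArea); r=cv2.minAreaRect(cs); print('px',r)
q=np.array([onz(c,a,b,.136)[:2]*1000 for a,b in cs[:,0]],np.float32); print(cv2.minAreaRect(q))
E
```

```text
top 524 [0.5041 0.2378 0.1358] ((505.1067810058594, 236.93824768066406), (19.919933319091797, 20.368236541748047), 52.91542434692383)
grip+flange 1348 [0.5017 0.2403 0.1005] ((506.6388244628906, 240.8092498779297), (66.0225601196289, 55.821834564208984), 2.913393259048462)
flange 547 [0.5015 0.2413 0.0662] ((506.6388244628906, 240.8092498779297), (66.0225601196289, 55.821834564208984), 2.913393259048462)
stand 2611 [0.5007 0.2413 0.0617] ((505.2286682128906, 236.71463012695312), (66.17864227294922, 66.4943618774414), 12.064641952514648)
px ((255.12448120117188, 196.18338012695312), (23.5251407623291, 22.66607666015625), 82.40535736083984)
((504.0926818847656, 237.77377319335938), (19.796966552734375, 21.699750900268555), 52.95924758911133)
```

```bash
python3 - <<'E'
from h import *
P=depth_pts(load('w1')); v,u=np.mgrid[0:384,0:512]; s=np.radians(-37); y=np.array([np.cos(s),np.sin(s)]); x=np.array([-y[1],y[0]])
for n,a,b,h in(('orange',195,72,.09),('grey',355,110,.09)):
    m=(abs(u-a)<58)&(abs(v-b)<45)&(P[...,2]>h); q=P[m][:,:2]-[.504,.2375]
    print(n,np.percentile(P[m][:,2],98).round(3),'y',(q@y).min().round(3),(q@y).max().round(3),'x',(q@x).min().round(3),(q@x).max().round(3))
plan((.504,.2375,.34),-37)
E
```

```text
orange 0.184 y -0.127 -0.078 x -0.05 0.009
grey 0.192 y -0.086 -0.035 x 0.009 0.112
row [-0.087, 0.031, 1.517] [-0.0007, -0.0001, 1.4328]
```

```bash
python3 - <<'E'
from h import *
P=depth_pts(load('w1')); v,u=np.mgrid[0:384,0:512]
hsv=cv2.cvtColor(load('w1')['pixels'],cv2.COLOR_BGR2HSV)
Q=depth_pts(load('scene0'))
org=(hsv[...,0]<18)&(hsv[...,1]>180)&(v<120)&(u<250)
m0=(abs(u-355)<55)&(abs(v-110)<40)
for n,m in(('orange',org&(P[...,2]>.14)),('grey',m0&(P[...,2]>.14)&(P[...,2]<.3))):
    z=P[m][:,2];print(n,m.sum(),'z',np.percentile(z,[5,50,95,99]).round(3),'rect',cv2.minAreaRect((P[m][:,:2]*1000).astype(np.float32)))
    for psi in(53,-37):
        s=np.radians(psi); y=np.array([np.cos(s),np.sin(s)]); x=np.array([-y[1],y[0]]); q=P[m][:,:2]-[.504,.2375]
        print(psi,'y',(q@y).min().round(3),(q@y).max().round(3),'x',(q@x).min().round(3),(q@x).max().round(3))
E
```

```text
orange 2308 z [0.153 0.182 0.184 0.184] rect ((414.98004150390625, 277.2070007324219), (64.7831802368164, 28.68164825439453), 0.23189306259155273)
53 y -0.05 0.009 x 0.078 0.126
-37 y -0.126 -0.078 x -0.05 0.009
grey 2860 z [0.15  0.19  0.192 0.192] rect ((508.3873291015625, 343.9476013183594), (28.81307029724121, 28.566974639892578), 55.27992630004883)
53 y 0.073 0.102 x 0.046 0.075
-37 y -0.075 -0.046 x 0.073 0.102
```

```bash
python3 -c "
from h import *
plan((.5043,.2375,.272),53)"
```

```text
row [-0.093, 0.037, 3.217] [-0.0004, -0.0005, -0.138]
```

>>> {"fn": "move_arm", "kwargs": {
  "commands": [
    [[-0.09,0.04,0.0,0,0,-0.138],[-0.09,0.04,0.0,0,0,-0.138],[-0.09,0.04,0.8,0,0,-0.138],[-0.09,0.04,1.6,0,0,-0.138],[-0.09,0.04,2.4,0,0,-0.138],[-0.09,0.04,3.0,0,0,-0.138],[-0.09,0.04,3.22,0,0,-0.138],[-0.09,0.04,3.22,0,0,-0.138]]
  ]
}}

```text
time: 2.45
position: [0.5052, 0.2369, 0.2718]
tool_rot: [0.318, 0.948, -0.0, -0.0]
ft_force: [-0.4, -0.1, 0.5]
grip_width: 0.0872
grip_force: 0.0
```

>>> {"fn": "move_arm", "kwargs": {
  "commands": [
    [[0,0,0,0,0,0],[0,0,0,0,0,0],[0,0,0,0,0,0],[0,0,0,0,0,0],[0,0,0,0,0,0],[0,0,0,0,0,0],[0,0,0,0,0,0],[0,0,0,0,0,0]]
  ],
  "claw": 1,
  "squeeze": 40
}}

```text
time: 3.45
position: [0.5054, 0.2365, 0.2718]
tool_rot: [0.318, 0.948, -0.0, -0.0]
ft_force: [0.4, 0.5, -0.6]
grip_width: 0.0198
grip_force: 40.0
```

```bash
python3 -c "
from h import *
st(); plan((.505,.2375,.40),53)"
```

```text
t 3.45 p [0.5054 0.2365 0.2718] psi 52.88 F [ 0.4  0.5 -0.6] M [ 0.01 -0.    0.  ] w 0.0198 gf 40.0 q [ 0.24  0.63  1.71  0.    0.8  -0.69]
row [0.022, 0.014, -3.204] [-0.0001, -0.0001, -0.002]
```

Gripped at 19.8 mm. Lift, then go to a hover beside the screw where the wrist camera can see it.

>>> {"fn": "move_arm", "kwargs": {
  "commands": [
    [[0,0,-0.4,0,0,0],[0,0,-1.0,0,0,0],[0,0,-1.8,0,0,0],[0,0,-2.6,0,0,0],[0,0,-3.2,0,0,0],[0,0,-3.2,0,0,0]]
  ]
}}

```text
time: 4.2
position: [0.5057, 0.2367, 0.4028]
tool_rot: [0.318, 0.948, 0.002, 0.003]
ft_force: [0.8, 0.2, -2.0]
grip_width: 0.02
grip_force: 40.0
```

```bash
python3 -c "
from h import *
st(); plan((.56,-.24,.40),53)"
```

```text
t 4.2 p [0.5057 0.2367 0.4028] psi 52.89 F [ 0.8  0.2 -2. ] M [-0.   -0.   -0.04] w 0.02 gf 40.0 q [ 0.24  0.44  1.61  0.    1.09 -0.69]
row [-8.272, -8.686, 0.06] [0.0047, 0.0038, -0.0019]
```

>>> {"fn": "move_arm", "kwargs": {
  "commands": [
    [[-8.27,-8.69,0.06,0,0,0],[-8.27,-8.69,0.06,0,0,0],[-8.27,-8.69,0.06,0,0,0],[-8.27,-8.69,0.06,0,0,0],[-8.27,-8.69,0.06,0,0,0],[-8.27,-8.69,0.06,0,0,0],[-8.27,-8.69,0.06,0,0,0],[-8.27,-8.69,0.06,0,0,0],[-8.27,-8.69,0.06,0,0,0],[-8.27,-8.69,0.06,0,0,0],[-8.27,-8.69,0.06,0,0,0]]
  ]
}}

```text
time: 5.58
position: [0.5591, -0.2386, 0.3971]
tool_rot: [0.318, 0.948, 0.0, -0.001]
ft_force: [0.3, -0.2, -1.3]
grip_width: 0.0198
grip_force: 40.0
```

```bash
python3 - <<'E'
from h import *
st(); w=snap('wrist','w2'); s=snap('scene','s2'); t=snap('top','t2')
o=get_obs();R=Ro.from_quat(o['tool_rot'])
tip=o['position']+R.apply([0,0,.268]); print('tip',tip)
for n,c in(('s',s),('t',t)): print(n,proj(c,tip),proj(c,tip+[0,0,.06]))
u,v=proj(s,tip+[0,0,.03]).astype(int); r=lambda i,z:cv2.resize(i,z,interpolation=cv2.INTER_CUBIC)
ut,vt=proj(t,tip+[0,0,.03]).astype(int)
C=r(s['pixels'][v-35:v+35,u-35:u+35],(284,284)); D=r(t['pixels'][vt-35:vt+35,ut-35:ut+35],(284,284))
W=r(w['pixels'],(512,384)); W=np.vstack([W,np.zeros((184,512,3),np.uint8)])
cv2.imwrite('pics/v2.png',np.hstack([W,np.vstack([C,D])]))
E
```

```text
t 5.58 p [ 0.5591 -0.2386  0.3971] psi 52.98 F [ 0.3 -0.2 -1.3] M [ 0.03  0.04 -0.03] w 0.0198 gf 40.0 q [-0.59  0.51  1.48  0.    1.15 -1.51]
tip [ 0.55940603 -0.23888189  0.1296345 ]
s [343.79562476 255.24581633] [348.00803716 239.53283904]
t [367.43133433 188.38853912] [375.16022    185.47724714]
```

View pics/v2.png

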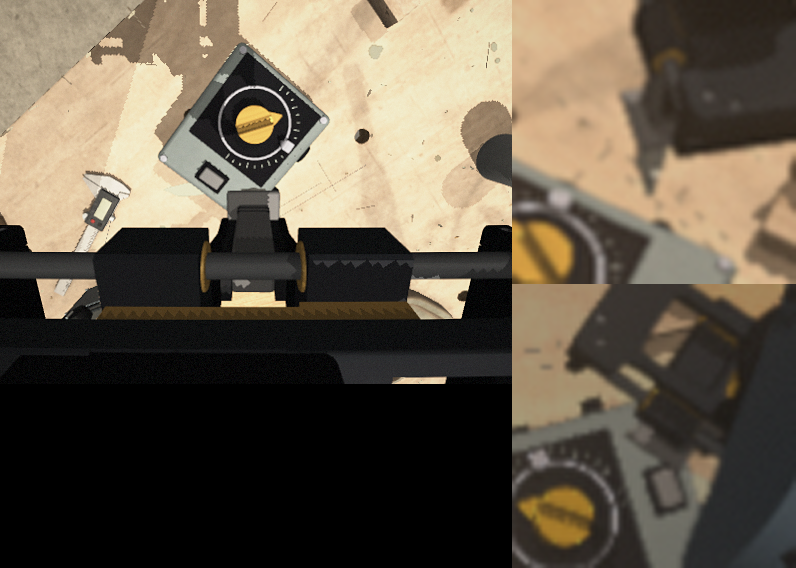

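The wrist view shows the screw head at (255,124), the pointer tip at about (283,118), the tab at (288,146), and the tool's flange at (253,205). No blade shows beyond the flange, and the tip looks narrow in the scene crop. So the blade probably runs along the finger-closing axis, which I'll check by projection while measuring the angles.

```bash
python3 - <<'E'
from h import *
c=load('w2');s=load('s2'); o=get_obs();R=Ro.from_quat(o['tool_rot']); tip=o['position']+R.apply([0,0,.268])
f=lambda c,a:proj(c,tip+R.apply(a)).round(1)
print('wrist flange front edge',f(c,[.018,0,-.058]),f(c,[.018,0,-.064]),'blade if x',f(c,[.011,0,0]),'if y',f(c,[.002,.011,0]))
print('scene tip if x',f(s,[.011,0,0]),f(s,[-.011,0,0]),'if y',f(s,[0,.011,0]),f(s,[0,-.011,0]))
im=c['pixels'];hsv=cv2.cvtColor(im,cv2.COLOR_BGR2HSV); v,u=np.mgrid[0:384,0:512]
P=depth_pts(c)
near=(np.hypot(u-255,v-124)<70)
yel=(near&(hsv[...,0]>12)&(hsv[...,0]<32)&(hsv[...,1]>130)&(np.hypot(u-255,v-124)<40)).astype(np.uint8)
yel=cv2.morphologyEx(yel,cv2.MORPH_CLOSE,np.ones((9,9)))
cs=max(cv2.findContours(yel,0,1)[0],key=cv2.contourArea)[:,0]
# dial plate: controller rect from depth
m=near&(P[...,2]>.03)&(P[...,2]<.06)&(v<190)
print('ctrl',cv2.minAreaRect((P[(v<200)&(u>150)&(u<340)&(P[...,2]>.044)&(P[...,2]<.058)][:,:2]*1000).astype(np.float32)))
# head top face points
h=near&(yel>0)&(P[...,2]>.062)&(P[...,2]<.068)
q=P[h];print('headtop',h.sum(),q.mean(0).round(4)); k=cv2.minEnclosingCircle((q[:,:2]*1000).astype(np.float32));print(k)
# pointer tip on z=.055
w=np.array([onz(c,a,b,.055)[:2] for a,b in cs]); 
# ring fit: bright low-saturation in dial
br=near&(hsv[...,2]>150)&(hsv[...,1]<70)
L=cv2.connectedComponentsWithStats(br.astype(np.uint8))
for i in range(1,L[0]):
    if L[2][i,4]>15: print('bright',L[2][i],L[3][i].round(1),onz(c,*L[3][i],.052).round(4))
np.save('w.npy',w)
E
```

```text
wrist flange front edge [253.5 192.1] [253.5 194.8] blade if x [253.4 180.6] if y [265.8 190.4]
scene tip if x [339.  255.9] [348.6 254.6] if y [342.4 251.1] [345.2 259.4]
ctrl ((521.7774658203125, -226.585205078125), (128.6040802001953, 158.86459350585938), 14.095684051513672)
headtop 913 [ 0.5159 -0.2055  0.0652]
((516.1990356445312, -205.64248657226562), 20.011489868164062)
bright [254  55  69  61 231] [287.9  84.9] [ 0.5056 -0.1526  0.052 ]
bright [264  55  44  35 477] [288.9  70.5] [ 0.4945 -0.1435  0.052 ]
bright [216  74  13   9  73] [221.7  77.9] [ 0.4581 -0.204   0.052 ]
bright [224  86  67  52 278] [264.4 101.1] [ 0.5039 -0.1821  0.052 ]
bright [311  91  13  20 108] [317.1 100.2] [ 0.537  -0.1365  0.052 ]
bright [ 186  116   75   74 1231] [216.5 161.3] [ 0.5238 -0.264   0.052 ]
bright [ 262  117   63   73 1610] [298.5 159. ] [ 0.5773 -0.1885  0.052 ]
bright [221 137  73  23 272] [263.1 149.9] [ 0.5451 -0.2144  0.052 ]
bright [205 169  18  16 109] [213.5 176.6] [ 0.5356 -0.2779  0.052 ]
```

```bash
python3 - <<'E'
from h import *
c=load('w2'); w=np.load('w.npy'); C=np.array([.5162,-.2056])
d=w-C; r=np.hypot(*d.T); a=np.degrees(np.arctan2(d[:,1],d[:,0]))
i=np.argsort(-r)[:8]; print('tip',r[i].round(4),a[i].round(1))
im=c['pixels'];hsv=cv2.cvtColor(im,cv2.COLOR_BGR2HSV).astype(int)
P=depth_pts(c); v,u=np.mgrid[0:384,0:512]
# pixels -> plane .065 for slot, .06 for tab (its top)
def world(z): 
    g=np.full((384,512,2),9.)
    for y in range(80,180):
        for x in range(200,320): g[y,x]=onz(c,x,y,z)[:2]
    return g-C
g=world(.065); R=np.hypot(*np.moveaxis(g,-1,0))
yel=(hsv[...,0]>12)&(hsv[...,0]<32)&(hsv[...,1]>130)
vv=hsv[...,2]; on=R<.017; thr=np.median(vv[on])*.8
q=g[on&(vv<thr)]; print('slot px',len(q),q.mean(0).round(4)); l=cv2.fitLine((q*1000).astype(np.float32),cv2.DIST_HUBER,0,.01,.01).ravel(); print('slot ang',np.degrees(np.arctan2(l[1],l[0])).round(1),l[2:])
for z in(.06,.055):
    g=world(z); R=np.hypot(*np.moveaxis(g,-1,0)); m=(R>.036)&(R<.048)&(vv>150)&(hsv[...,1]<70)
    L=cv2.connectedComponentsWithStats(m.astype(np.uint8))
    for i in range(1,L[0]):
        if L[2][i,4]>20:
            q=g[L[1]==i].mean(0); print(z,L[2][i],np.hypot(*q).round(4),np.degrees(np.arctan2(q[1],q[0])).round(1))
# by depth height
h=(np.hypot(P[...,0]-C[0],P[...,1]-C[1])>.033)&(np.hypot(P[...,0]-C[0],P[...,1]-C[1])<.05)&(P[...,2]>.0565)&(P[...,2]<.066)
q=P[h][:,:2]-C; print('tab depth',len(q),np.degrees(np.arctan2(q[:,1],q[:,0])).round(0)[:60:4],q.mean(0),np.degrees(np.arctan2(*q.mean(0)[::-1])))
E
```

```text
tip [0.0317 0.0314 0.031  0.0302 0.03   0.0294 0.0289 0.0284] [70.7 68.9 73.2 67.5 73.9 76.5 66.  77.4]
slot px 254 [ 0.0005 -0.0007]
slot ang 68.7 [ 0.6832392  -0.45311555]
0.06 [224  86  67  52 278] 0.0263 117.7
0.06 [221 137  73  23 243] 0.0299 -12.2
0.055 [224  86  67  52 278] 0.0264 117.4
0.055 [221 137  72  23 261] 0.0294 -19.2
tab depth 124 [24. 27. 22. 25. 28. 21. 24. 27. 20. 23. 26. 17. 21. 24. 15.] [0.03957975 0.0142078 ] 19.746434512445333
```

```bash
python3 - <<'E'
from h import *
c=load('w2'); P=depth_pts(c); o=get_obs();R=Ro.from_quat(o['tool_rot'])
l=R.inv().apply((P.reshape(-1,3)-o['position'])).reshape(P.shape)
v,u=np.mgrid[0:384,0:512]
m=(abs(l[...,0])<.03)&(abs(l[...,1])<.025)&(l[...,2]>.195)&(l[...,2]<.222)&(v<230)&(P[...,2]>.15)
q=l[m];print(m.sum(),'x',q[:,0].min(),np.percentile(q[:,0],[2,98]),q[:,0].max(),'y',q[:,1].min(),q[:,1].max(),'z',np.percentile(q[:,2],[5,50,95]),'rows',v[m].min(),v[m].max())
plan((.5162,-.2056,.345),70)
E
```

```text
1200 x -0.0005904332179196153 [0.00086181 0.01919863] 0.0195514173009375 y -0.018732688123708655 0.0173339501226378 z [0.19810969 0.20600283 0.20809804] rows 191 220
row [1.365, 0.014, 1.316] [0.0001, -0.0003, -0.297]
```

>>> {"fn": "move_arm", "kwargs": {
  "commands": [
    [[1.335,0.01,0,0,0,-0.297],[1.335,0.01,0,0,0,-0.297],[1.335,0.01,0,0,0,-0.297],[1.335,0.01,0.6,0,0,-0.297],[1.335,0.01,1.2,0,0,-0.297],[1.335,0.01,1.3,0,0,-0.297],[1.335,0.01,1.3,0,0,-0.297],[1.335,0.01,1.3,0,0,-0.297]]
  ]
}}

```text
time: 6.72
position: [0.5176, -0.208, 0.3465]
tool_rot: [0.175, 0.985, -0.0, 0.001]
ft_force: [-1.3, -0.3, -0.1]
grip_width: 0.0199
grip_force: 40.0
```

```bash
python3 - <<'E'
from h import *
st(); plan((.5173,-.2060,.328),70); c=snap('wrist','w3'); s=snap('scene','s3')
r=lambda i,z:cv2.resize(i,z,interpolation=cv2.INTER_CUBIC)
cv2.imwrite('pics/v3.png',np.hstack([r(c['pixels'][60:260,150:360],(420,400)),r(s['pixels'][220:320,265:365],(380,400))]))
E
```

```text
t 6.72 p [ 0.5176 -0.208   0.3465] psi 69.88 F [-1.3 -0.3 -0.1] M [-0.05  0.05 -0.04] w 0.0199 gf 40.0 q [-0.58  0.51  1.66 -0.    0.96 -1.8 ]
row [0.026, 0.045, 0.463] [-0.0005, 0.0022, -0.0021]
```

View pics/v3.png

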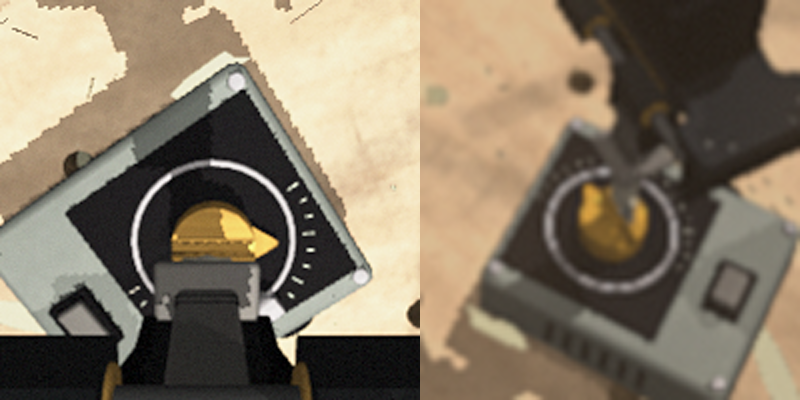

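The wrist view shows the slot nearly parallel to the flange, with the pointer tip at crop (277,243) and the tab by the flange's right side. The blade sits over the head. I'll refine the centre and angle from this nearer view.

```bash
python3 - <<'E'
from h import *
c=load('w3'); P=depth_pts(c); im=c['pixels'];hsv=cv2.cvtColor(im,cv2.COLOR_BGR2HSV).astype(int); v,u=np.mgrid[0:384,0:512]
yel=(hsv[...,0]>12)&(hsv[...,0]<32)&(hsv[...,1]>130)&(u>220)&(u<300)&(v>150)&(v<200)
m=yel&(P[...,2]>.062)&(P[...,2]<.068); q=P[m]; print(m.sum(),cv2.minEnclosingCircle((q[:,:2]*1000).astype(np.float32)))
k,_,_=cv2.findContours(yel.astype(np.uint8),0,1)[0],0,0
k=max(k,key=cv2.contourArea)[:,0]
i=np.argmax(k[:,0]); print('tip px',k[i],onz(c,*k[i],.055).round(4))
# slot: deep pts between
d=(P[...,2]<.062)&(P[...,2]>.05)&(np.hypot(P[...,0]-.5162,P[...,1]+.2056)<.019); q=P[d]; print('deep',d.sum(),q.mean(0).round(4)); l=cv2.fitLine((q[:,:2]*1000).astype(np.float32),cv2.DIST_HUBER,0,.01,.01).ravel(); print(l, np.degrees(np.arctan2(l[1],l[0])))
ps=np.median(hsv[...,2][m]); dk=(hsv[...,2]<.7*ps)&(np.hypot(P[...,0]-.5162,P[...,1]+.2056)<.018)&(v<192)
print(dk.sum()); w=np.array([onz(c,a,b,.063)[:2]*1000 for a,b in zip(u[dk],v[dk])],np.float32); l=cv2.fitLine(w,cv2.DIST_HUBER,0,.01,.01).ravel(); print(l,np.degrees(np.arctan2(l[1],l[0])))
o=get_obs();R=Ro.from_quat(o['tool_rot']); L=R.inv().apply((P.reshape(-1,3)-o['position'])).reshape(P.shape)
f=(abs(L[...,1])<.025)&(L[...,2]>.195)&(L[...,2]<.222)&(v<250)&(L[...,0]<.03)&(P[...,2]>.12);print('flange x',np.percentile(L[f][:,0],[98,100]),'y',L[f][:,1].min(),L[f][:,1].max())
E
```

```text
605 ((515.7838745117188, -205.38819885253906), 19.73301887512207)
tip px [288 183] [ 0.528  -0.1768  0.055 ]
deep 275 [ 0.5178 -0.2062  0.0566]
[ 3.4579000e-01  9.3831193e-01  5.1814667e+02 -2.0637943e+02] 69.769966
125
[ 4.6394962e-01  8.8586158e-01  5.1926666e+02 -2.1060239e+02] 62.35773
flange x [0.01836148 0.01883601] y -0.019052396881665948 0.016925176594432725
```

>>> {"fn": "move_arm", "kwargs": {
  "commands": [
    [[0.035,0.045,0,0,0,0],[0.035,0.045,0.1,0,0,0],[0.035,0.045,0.2,0,0,0],[0.035,0.045,0.3,0,0,0],[0.035,0.045,0.35,0,0,0],[0.035,0.045,0.4,0,0,0],[0.035,0.045,0.45,0,0,0],[0.035,0.045,0.47,0,0,0],[0.035,0.045,0.47,0,0,0]]
  ]
}}

```text
time: 7.95
position: [0.5164, -0.2055, 0.3267]
tool_rot: [0.174, 0.985, 0.0, -0.0]
ft_force: [0.0, 0.4, -1.2]
grip_width: 0.0199
grip_force: 40.0
```

```bash
python3 - <<'E'
from h import *
st()
E
```

```text
t 7.95 p [ 0.5164 -0.2055  0.3267] psi 69.9 F [ 0.   0.4 -1.2] M [-0.03  0.   -0.  ] w 0.0199 gf 40.0 q [-0.58  0.54  1.68 -0.    0.92 -1.8 ]
```

Blade is in the slot: edge at about 57 mm, with no contact force. Now I turn clockwise, short of the end.

>>> {"fn": "move_arm", "kwargs": {
  "commands": [
    [[0,0,0,0,0,0.12],[0,0,0,0,0,0.24],[0,0,0,0,0,0.36],[0,-0.01,0,0,0,0.48],[0,-0.01,0,0,0,0.6],[0,-0.02,0,0,0,0.7],[0,-0.02,0,0,0,0.8],[0,-0.02,0,0,0,0.87],[0,-0.02,0,0,0,0.9],[0,-0.02,0,0,0,0.9],[0,-0.02,0,0,0,0.9]]
  ]
}}

```text
time: 9.32
position: [0.5158, -0.2062, 0.3267]
tool_rot: [0.585, 0.811, -0.0, -0.001]
ft_force: [-2.2, 0.3, 1.0]
grip_width: 0.0196
grip_force: 40.0
```

```bash
python3 - <<'E'
from h import *
st(); c=snap('wrist','w4'); r=lambda i,z:cv2.resize(i,z,interpolation=cv2.INTER_CUBIC)
cv2.imwrite('pics/v4.png',r(c['pixels'][100:260,170:370],(800,600)))
E
```

```text
t 9.32 p [ 0.5158 -0.2062  0.3267] psi 18.38 F [-2.2  0.3  1. ] M [-0.1   0.54  0.03] w 0.0196 gf 40.0 q [-0.58  0.54  1.68 -0.    0.92 -0.9 ]
```

View pics/v4.png

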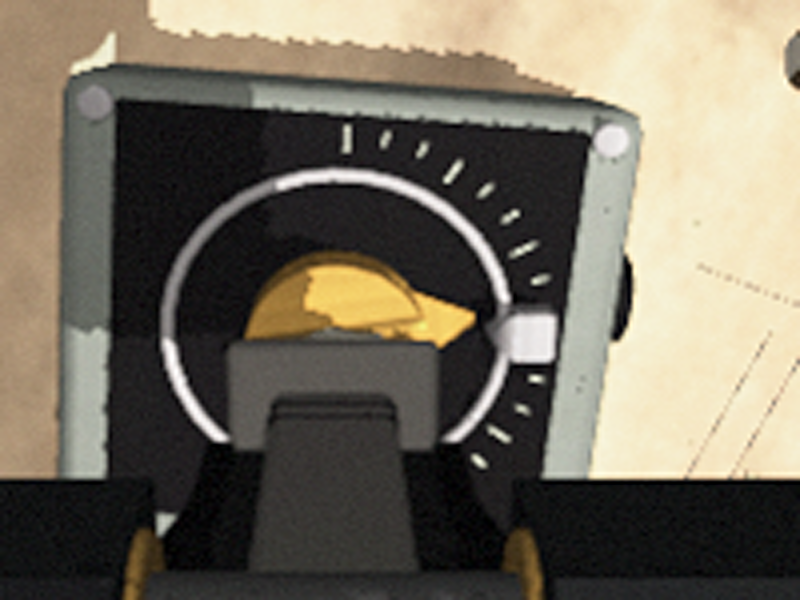

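The screw has turned: pointer tip at crop (475,317), just short of the tab, whose inner tip is at (490,327) and block at (530,337). I'll measure the gap left.

```bash
cat > ang.py <<'E'
from h import *
import sys
c=load(sys.argv[1]); C=np.array([.516,-.2055]); im=c['pixels'];hsv=cv2.cvtColor(im,cv2.COLOR_BGR2HSV).astype(int); v,u=np.mgrid[0:384,0:512]
A=lambda w:(np.hypot(*(w[:2]-C)).round(4),np.degrees(np.arctan2(*(w[:2]-C)[::-1])).round(2))
P=depth_pts(c); rr=np.hypot(P[...,0]-C[0],P[...,1]-C[1])
yel=(hsv[...,0]>12)&(hsv[...,0]<32)&(hsv[...,1]>120)&(rr<.036)&(P[...,2]<.07)
m=yel&(P[...,2]>.062);print('head',cv2.minEnclosingCircle((P[m][:,:2]*1000).astype(np.float32)))
k=np.argwhere(yel); w=np.array([onz(c,b,a,.055)[:2] for a,b in k]); r=np.hypot(*(w-C).T); far=w[r>np.sort(r)[-6]]; print('pointer',A(far.mean(0)),A(w[r.argmax()]))
# pointer: symmetric flanks, centre of angles at r 25..31
for lo,hi in((.023,.025),(.025,.027),(.027,.029),(.029,.032)):
    s=(r>lo)&(r<hi); d=w[s]-C; a=np.degrees(np.arctan2(d[:,1],d[:,0])); print(lo,s.sum(),a.min().round(1),a.max().round(1),((a.min()+a.max())/2).round(2))
t=(P[...,2]>.0585)&(P[...,2]<.063)&(rr>.031)&(rr<.052); q=P[t];print('tab depth',t.sum(),A(q.mean(0)),cv2.minAreaRect((q[:,:2]*1000).astype(np.float32)))
vv=hsv[...,2]; n=(hsv[...,1]<60)&(vv>130)&(rr>.034)&(rr<.052)&(P[...,2]>.0575); w=np.array([onz(c,b,a,.06)[:2] for a,b in np.argwhere(n)]); R=cv2.minAreaRect((w*1000).astype(np.float32)); print('tab col',n.sum(),R,A(np.array(R[0])/1000),A(w.mean(0)))
E
python3 ang.py w4; python3 ang.py w2
```

```text
head ((513.46142578125, -200.268310546875), 18.750778198242188)
pointer (np.float64(0.0312), np.float64(28.34)) (np.float64(0.0316), np.float64(29.95))
0.023 35 13.3 43.8 28.55
0.025 24 18.0 39.4 28.66
0.027 20 19.9 38.0 28.98
0.029 17 23.3 32.8 28.07
tab depth 183 (np.float64(0.042), np.float64(20.38)) ((554.83154296875, -190.89508056640625), (14.656023025512695, 11.844099044799805), 10.157631874084473)
tab col 177 ((563.51220703125, -204.42832946777344), (12.288947105407715, 43.12422561645508), 29.184680938720703) (np.float64(0.0475), np.float64(1.29)) (np.float64(0.0431), np.float64(18.19))
head ((516.1990356445312, -205.64248657226562), 20.011489868164062)
pointer (np.float64(0.031), np.float64(70.28)) (np.float64(0.0317), np.float64(70.3))
0.023 23 55.4 85.8 70.6
0.025 20 57.7 81.9 69.83
0.027 13 63.9 77.8 70.88
0.029 11 67.1 76.1 71.58
tab depth 120 (np.float64(0.0423), np.float64(19.41)) ((554.9486083984375, -191.7913055419922), (14.346774101257324, 11.858147621154785), 21.921417236328125)
tab col 338 ((579.2823486328125, -274.14227294921875), (178.8954620361328, 63.11214828491211), 88.58221435546875) (np.float64(0.0934), np.float64(-47.33)) (np.float64(0.0712), np.float64(-17.3))
```

>>> {"fn": "move_arm", "kwargs": {
  "commands": [
    [[0,0,0,0,0,0.05],[0,0,0,0,0,0.1],[0,0,0,0,0,0.14],[0,0,0,0,0,0.14],[0,0,0,0,0,0.14]]
  ]
}}

```text
time: 10.0
position: [0.5159, -0.2062, 0.3266]
tool_rot: [0.64, 0.768, -0.0, -0.001]
ft_force: [-2.2, 0.3, -0.1]
grip_width: 0.0195
grip_force: 40.0
```

```bash
python3 - <<'E'
from h import *
st(); c=snap('wrist','w5'); 
E
python3 ang.py w5
```

```text
t 10.0 p [ 0.5159 -0.2062  0.3266] psi 10.35 F [-2.2  0.3 -0.1] M [-0.04  0.69  0.06] w 0.0195 gf 40.0 q [-0.58  0.54  1.68  0.    0.92 -0.76]
head ((514.1747436523438, -199.768310546875), 19.024314880371094)
pointer (np.float64(0.0314), np.float64(19.8)) (np.float64(0.0318), np.float64(20.36))
0.023 30 5.6 35.7 20.66
0.025 25 8.1 31.3 19.69
0.027 21 12.2 28.1 20.13
0.029 17 15.6 24.8 20.23
tab depth 182 (np.float64(0.042), np.float64(20.46)) ((554.3458862304688, -191.07199096679688), (14.260610580444336, 11.756183624267578), 18.114831924438477)
tab col 176 ((531.7382202148438, -235.41403198242188), (106.36824035644531, 52.91508865356445), 38.39043426513672) (np.float64(0.0338), np.float64(-62.25)) (np.float64(0.0423), np.float64(17.49))
```

Pointer at 20.1° and tab at 20.4°, so they line up. I ease back to free the blade, then lift out.

>>> {"fn": "move_arm", "kwargs": {
  "commands": [
    [[0,0,0,0,0,-0.05],[0,0,0,0,0,-0.09],[0,0,-0.1,0,0,-0.09],[0,0,-0.3,0,0,-0.09],[0,0,-0.6,0,0,-0.09],[0,0,-1.2,0,0,-0.09],[0,0,-1.9,0,0,-0.09],[0,0,-1.9,0,0,-0.09]]
  ]
}}

```text
time: 11.05
position: [0.5168, -0.2067, 0.4058]
tool_rot: [0.606, 0.796, 0.0, 0.004]
ft_force: [0.2, 0.2, -1.4]
grip_width: 0.0198
grip_force: 40.0
```

```bash
python3 - <<'E'
from h import *
st(); c=snap('wrist','w6'); 
P=depth_pts(c); v,u=np.mgrid[0:384,0:512]
o=get_obs();R=Ro.from_quat(o['tool_rot']); L=R.inv().apply((P.reshape(-1,3)-o['position'])).reshape(P.shape)
f=(abs(L[...,1])<.025)&(L[...,2]>.195)&(L[...,2]<.222)&(v<250)&(L[...,0]<.03)&(P[...,2]>.12);print('flange x',np.percentile(L[f][:,0],[98,100]),'y',L[f][:,1].min(),L[f][:,1].max(),cv2.minAreaRect((L[f][:,:2]*1000).astype(np.float32)), np.median(L[f][:,2]))
plan((.5054,.2365,.40),52.9)
E
python3 ang.py w6
```

```text
t 11.05 p [ 0.5168 -0.2067  0.4058] psi 15.46 F [ 0.2  0.2 -1.4] M [-0.11 -0.07 -0.02] w 0.0198 gf 40.0 q [-0.58  0.43  1.61  0.    1.09 -0.85]
flange x [0.01734475 0.01775317] y -0.01707745727848099 0.018930822171590728 ((7.701291084289551, 0.9303951263427734), (36.0106086730957, 20.028121948242188), 89.66537475585938) 0.2039187684214267
row [10.745, 2.689, 0.082] [0.0016, 0.0035, -0.6534]
head ((515.7939453125, -205.4842071533203), 19.977079391479492)
pointer (np.float64(0.031), np.float64(21.5)) (np.float64(0.0317), np.float64(21.79))
0.023 22 6.8 39.4 23.1
0.025 14 10.2 31.4 20.78
0.027 12 12.9 27.7 20.31
0.029 11 15.4 24.6 19.97
tab depth 110 (np.float64(0.0419), np.float64(20.07)) ((554.98486328125, -191.5242919921875), (13.926021575927734, 12.064642906188965), 18.8387393951416)
tab col 101 ((572.4918212890625, -226.2857666015625), (11.392105102539062, 90.66394805908203), 25.601173400878906) (np.float64(0.0602), np.float64(-20.2)) (np.float64(0.0428), np.float64(16.34))
```

>>> {"fn": "move_arm", "kwargs": {
  "commands": [
    [[10.74,2.69,0,0,0,-0.653],[10.74,2.69,0,0,0,-0.653],[10.74,2.69,0,0,0,-0.653],[10.74,2.69,0,0,0,-0.653],[10.74,2.69,0,0,0,-0.653],[10.74,2.69,0,0,0,-0.653],[10.74,2.69,0,0,0,-0.653],[10.74,2.69,0,0,0,-0.653],[10.74,2.69,0,0,0,-0.653],[10.74,2.69,0,0,0,-0.653],[10.74,2.69,0,0,0,-0.653]]
  ]
}}

```text
time: 12.48
position: [0.5055, 0.2349, 0.4026]
tool_rot: [0.319, 0.948, -0.0, -0.0]
ft_force: [-1.0, 0.8, -1.2]
grip_width: 0.0196
grip_force: 40.0
```

```bash
python3 - <<'E'
from h import *
st(); c=snap('wrist','w7'); t=snap('top','t7'); plan((.5053,.2366,.272),52.9)
P=depth_pts(c); v,u=np.mgrid[0:384,0:512]
m=(abs(P[...,0]-.505)<.05)&(abs(P[...,1]-.2367)<.05)&(abs(P[...,2]-.06)<.006)
k=(P[m][:,:2]*1000).astype(np.float32);print('stand',m.sum(),cv2.minAreaRect(k))
cv2.imwrite('pics/v7.png',np.hstack([cv2.resize(t['pixels'][175:240,315:390],(400,347),interpolation=cv2.INTER_CUBIC),cv2.resize(c['pixels'],(400,347))]))
E
```

```text
t 12.47 p [0.5055 0.2349 0.4026] psi 52.74 F [-1.   0.8 -1.2] M [-0.04  0.01  0.01] w 0.0196 gf 40.0 q [ 0.23  0.44  1.61 -0.    1.1  -0.69]
row [0.025, 0.024, 3.27] [-0.0001, 0.0, -0.0023]
stand 2348 ((505.3377990722656, 236.56903076171875), (66.13741302490234, 66.56227111816406), 12.10312557220459)
```

View pics/v7.png

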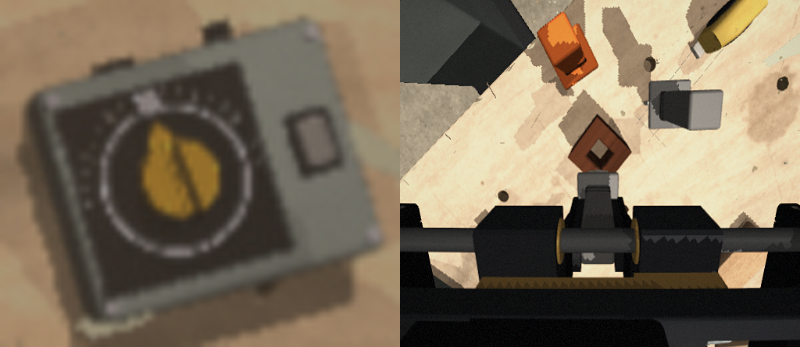

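The top crop shows the pointer tip (158,125) in line with the tab (148,98) from the head's centre (180,180). The wrist view shows the empty hole at (600,153). Now I lower the tool.

>>> {"fn": "move_arm", "kwargs": {
  "commands": [
    [[0.02,0.025,0.3,0,0,0],[0.02,0.025,0.9,0,0,0],[0.02,0.025,1.5,0,0,0],[0.02,0.025,2.1,0,0,0],[0.02,0.025,2.6,0,0,0],[0.02,0.025,2.9,0,0,0],[0.02,0.025,3.1,0,0,0],[0.02,0.025,3.2,0,0,0],[0.02,0.025,3.24,0,0,0],[0.02,0.025,3.24,0,0,0]]
  ]
}}

```text
time: 13.82
position: [0.5053, 0.2378, 0.2735]
tool_rot: [0.318, 0.948, 0.0, 0.0]
ft_force: [-0.3, 0.4, -1.3]
grip_width: 0.0196
grip_force: 40.0
```

```bash
python3 - <<'E'
from h import *
st()
E
```

```text
t 13.82 p [0.5053 0.2378 0.2735] psi 52.89 F [-0.3  0.4 -1.3] M [-0.02 -0.01 -0.01] w 0.0196 gf 40.0 q [ 0.24  0.63  1.71 -0.    0.8  -0.68]
```

Down 1 mm steps to contact.

>>> {"fn": "move_arm", "kwargs": {
  "commands": [
    [[0,0,0.02,0,0,0],[0,0,0.04,0,0,0],[0,0,0.05,0,0,0],[0,0,0.05,0,0,0]]
  ]
}}

```text
time: 14.32
position: [0.5053, 0.2378, 0.2718]
tool_rot: [0.318, 0.948, 0.0, 0.0]
ft_force: [-1.7, 0.1, 6.0]
grip_width: 0.0198
grip_force: 40.0
```

Contact at z = 0.2718, the same height as at the grasp, so it is seated. Release and rise.

>>> {"fn": "move_arm", "kwargs": {
  "commands": [
    [[0,0,0,0,0,0],[0,0,0,0,0,0],[0,0,0,0,0,0],[0,0,0,0,0,0],[0,0,0,0,0,0],[0,0,0,0,0,0],[0,0,0,0,0,0],[0,0,0,0,0,0]]
  ],
  "claw": -1
}}

```text
time: 15.32
position: [0.5052, 0.2377, 0.2712]
tool_rot: [0.318, 0.948, 0.0, 0.0]
ft_force: [0.0, 0.8, 0.6]
grip_width: 0.0851
grip_force: 0.0
```

>>> {"fn": "move_arm", "kwargs": {
  "commands": [
    [[0,0,-0.5,0,0,0],[0,0,-1.2,0,0,0],[0,0,-2.2,0,0,0],[0,0,-3.2,0,0,0],[0,0,-4.0,0,0,0],[0,0,-4.0,0,0,0],[0,0,-4.0,0,0,0],[0,0,-4.0,0,0,0]]
  ]
}}

```text
time: 16.32
position: [0.5047, 0.2376, 0.4295]
tool_rot: [0.318, 0.948, -0.001, -0.001]
ft_force: [-0.4, -0.5, -0.7]
grip_width: 0.0871
grip_force: 0.0
```

```bash
python3 - <<'E'
from h import *
st(); c=snap('wrist','w8'); s=snap('scene','s8'); P=depth_pts(c); v,u=np.mgrid[0:384,0:512]
b=(abs(P[...,0]-.505)<.035)&(abs(P[...,1]-.2367)<.035)
for lo,hi in((.125,.15),(.0625,.07)):
    m=b&(P[...,2]>lo)&(P[...,2]<hi)&(v<230); print(m.sum(),P[m].mean(0).round(4),np.median(P[m][:,2]).round(4))
r=lambda i:cv2.resize(i,(400,300),interpolation=cv2.INTER_CUBIC)
cv2.imwrite('pics/v8.png',np.hstack([r(c['pixels']),r(s['pixels'][100:340,100:380])]))
E
```

```text
t 16.32 p [0.5047 0.2376 0.4295] psi 52.88 F [-0.4 -0.5 -0.7] M [-0.06 -0.01  0.05] w 0.0871 gf 0.0 q [ 0.24  0.41  1.57 -0.    1.16 -0.68]
453 [0.5037 0.238  0.1357] 0.1363
457 [0.5002 0.2401 0.0662] 0.0663
```

View pics/v8.png

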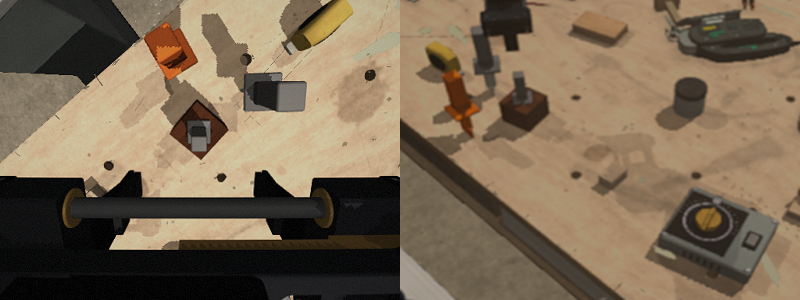

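The tool stands upright and seated: top at 136 mm, flange at 66 mm, and at (200,130) in the wrist half of the picture. The jar and off-cut are still in place, the pointer is on the tab, and the gripper is clear.

```bash
python3 -c "
from rig import *
print(hand_in())"
```

```text
the job is handed in; nothing more can be done
None
```

The screw's pointer lines up with the index tab to within about 1° by the camera measurements, the trimming tool is back upright and fully down in its stand, and the job was handed in at about 16 s.

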